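# Find the loaded canister by its weight

## Task

Two canisters stand on the table that look exactly alike, but one has a steel weight inside and the other is empty. Find out by lifting which one is heavy, and set the heavy one down upright in the shallow square steel tray; the empty one must be left standing upright on the table, outside the tray. Do not tip either of them over on the way.

Things in the scene. Friction and masses are not known exactly. Their poses are not given: they have to be found in the camera images.
- canister_1: One of two alike: plain bare-metal canister, upright cylinder 50 mm across, 62 mm high, knurled lid that stays shut; origin at the centre of its underside, z up its axis. Either the loaded one (0.36 to 0.51 kg in all, loose steel weight inside) or the empty one (under 0.1 kg): unseen, and it changes with the start. Grip across it, e.g. 35 mm up.
- canister_2: The other of the two: plain bare-metal canister, upright cylinder 50 mm across, 62 mm high, knurled lid that stays shut; origin at the centre of its underside, z up its axis. Either the loaded one (0.36 to 0.51 kg in all, loose steel weight inside) or the empty one (under 0.1 kg): unseen, and it changes with the start. Grip across it, e.g. 35 mm up.
- tray: shallow open square tray of bare steel, 130 x 130 mm outside, 124 x 124 mm inside, wall 3 mm, rim about 18 mm above the table, inner floor 3 mm above the table; fixed to the table. Origin at the centre of its underside, at table height; x and y along its sides, z up. A fixed drawer unit 118 mm high stands between the canisters and the tray: carry over it
Not all that is in view belongs to the job. Leave any purple look-alike of the canister_2 alone. Leave any brown look-alike of the canister_1 alone.

How it is judged (in metres and radians):
At the end, for the whole second after the job is handed in: The heavy canister (over 2.2 N on the tray) stands upright within 7 degrees on the tray's floor, within 55 mm of its middle; the empty one stands upright within 7 degrees on the table, its axis over 80 mm from the tray's middle; both released and at rest (((horizontal distance between canister_1 and tray below 0.055 m and z of canister_1 in the frame of tray below 0.012 m and angle between each of canister_1, canister_2's own z axis and vertical below 0.12 rad and contact force between canister_1 and tray above 0.3 N and horizontal distance between canister_2 and tray above 0.08 m and height (world z) of canister_2 below 0.01 m) or (horizontal distance between canister_2 and tray below 0.055 m and z of canister_2 in the frame of tray below 0.012 m and angle between each of canister_2, canister_1's own z axis and vertical below 0.12 rad and contact force between canister_2 and tray above 0.3 N and horizontal distance between canister_1 and tray above 0.08 m and height (world z) of canister_1 below 0.01 m)) and contact force between tray and anything else above 2.2 N and linear speed of each of canister_1, canister_2 below 0.02 m/s); the robot touches nothing.
It fails at once if a canister is tipped over (more than 45 degrees) (angle between any of canister_1, canister_2's own z axis and vertical above 0.785 rad).
It also fails if it takes over 61 s, if anything falls off the work surface, if the arm or the gripper's body presses on something with over 40 N, if the wrist force passes 120 N, or if a joint passes its speed limit or range.

## Robot

A 6-joint arm with a two-finger parallel gripper is mounted at the origin on the work surface; the furniture and walls round the work are solid. World frame = base frame: x ahead of the robot, y to its left, z up, the work surface at z = 0. Lengths are in mm, angles in rad, forces in N, time in s.
With the tool pointing down it reaches from about 375 to 750 mm from the base axis. Payload 9 kg.
Tool frame: the origin (TCP) lies at the centre of the arm's flange, where the gripper is bolted on; the fingertips stand 173 mm ahead of it and the grasp point (between the pads) lies 155 mm ahead of it; z points along the fingers, y is the line along which they close (so a half turn about z gives the same grasp; the last joint's range is limited). The gripper opens to 85 mm and grips with 20 to 120 N. Pads are 22 mm wide; open, the fingers measure 114 mm over their backs; the gripper's body (76 mm by 85 mm) begins 54 mm behind the grasp point. The pads swing forward as they close: fully open they stand 13 mm farther back than shut.
Start: joints at [-1.39, 0.104, 0.097, 1.564, 0, 1.353], TCP at [232.997, -552.928, 404.731] pointing down, gripper open.
Joint ranges: [-2.99, 2.99], [-0.84, 1.86], [-1.1, 1.16], [-1.84, 2.11], [-1.51, 1.56], [-3.14, 3.14]. Speed limits (rad/s): [2.22, 2.22, 2.57, 3.14, 3.14, 3.14].

## Interface

Orientations are given as a rotation vector (axis times angle).
In Python, from workcell import get_obs, camera, get_calibration, close_job gives the robot as it stands.
- The arm moves only by the shell command python3 -m jog 'ROWS' [FORCE]. ROWS is JSON, a list that holds one entry, the list of rows, each a list of 7 numbers: the turn, a rotation vector about the tool's x, y, z in rad, then the shift along the tool's x, y, z in cm, then the opening, from 0 (shut) to 1 (fully open). In form: [[[rx, ry, rz, x, y, z, fingers], ...]]. A call has 1 to 20 rows; each row shifts and turns the commanded pose from where the row before left it, along the tool's axes as they then stand; what a row does not reach is not made up. A row lasts 1/10 s, in which the tool goes at most 50 mm and 8.59 degrees, less where a joint would pass 70% of its speed; a pose out of reach is approached as far as the arm can. A call with a gripper value outside its range is refused whole. The fingers move at their own pace and stop on an object; FORCE is the grip in N (left out, the last holds). Time passes only in rows, so rows that do not move let the fingers close. It gives the time, the measured TCP pose, the force, the opening and the grip force at its end, in the units of the state.
- get_obs(): the state, without advancing time (a new reading comes with each control period).
- camera(name): name is "side" or "top" or "wrist"; returns the picture (420x560x3 uint8, red, green, blue); there is no depth.
- get_calibration(name): a dict with "camera_matrix" (3x3 intrinsics, pixels), "world_from_camera" (4x4, takes a point from camera to world coordinates); the wrist camera has in their place "tool_from_camera" (4x4, takes a point from camera to tool coordinates, whose origin is the TCP and whose axes are the flange's). Camera axes: x right, y down, z forward; pixel columns grow to the right and rows downward; lengths in mm; the calibration is good to about 2 mm. The wrist camera is an equidistant fisheye: a pixel r from the principal point sees the ray r / f radians off the axis. A picture is of the moment at which its call begins: read the wrist's pose just before it. get_calibration takes no time and is no camera call.
- close_job(): hands the job in; it is judged then, once.
The state is a dict: "time_s": time; "joints": joint angles; "joint_vel": joint speeds; "effort": joint torques, N m; "tcp_pos": TCP position; "eef_rot": TCP orientation; "force": force on the tool from outside, world axes, zero at the start; "ft_torque": the same for the moment, N m; "opening": finger opening in mm; "gripper_force": force on a finger pad.
Only numpy, scipy, OpenCV 4.12 (cv2) and the standard library are available. Lean on these libraries where they do the work, as an engineer would, in place of code of your own. Each camera call takes 0.05 s, during which the arm holds its last target. There are 200 camera calls.

## Working session

There is one attempt and no reset: what is moved stays moved. The work goes in short steps, Python scripts to look and compute and a shell command to move; the robot and the scene stay as the last step left them, time stands still between calls to the robot, and variables do not carry over. Pictures are saved under pics/ and viewed, at most 10 in all, crops included, and the job is handed in when it is done.

```bash
mkdir -p pics; ls
cat > h.py <<'E'
import numpy as np, cv2
from scipy.spatial.transform import Rotation as R
from workcell import get_obs, camera, get_calibration
def shot(n,f):
    im=camera(n); cv2.imwrite('pics/'+f,im[:,:,::-1]); return im
def ray2plane(n,uv,z):
    c=get_calibration(n); K=np.array(c['camera_matrix']); T=np.array(c['world_from_camera'])
    d=T[:3,:3]@np.linalg.solve(K,[uv[0],uv[1],1.]); o=T[:3,3]
    return o+d*(z-o[2])/d[2]
def proj(n,p):
    c=get_calibration(n); K=np.array(c['camera_matrix']); T=np.linalg.inv(np.array(c['world_from_camera']))
    q=K@(T[:3,:3]@np.array(p,float)+T[:3,3]); return q[:2]/q[2]
E
python3 - <<'E'
from h import *
o=get_obs(); print(o)
a=shot('top','top0.png'); b=shot('side','side0.png')
for n in('top','side'):
    T=np.array(get_calibration(n)['world_from_camera']); print(n,T[:3,3].round(), T[:3,2].round(2),get_calibration(n)['camera_matrix'])
E
```

```text
pics
{'time_s': 0.0, 'joints': array([-1.38969199e+00,  1.04693530e-01,  9.64929225e-02,  1.56392635e+00,
       -1.56894263e-05,  1.35312090e+00]), 'joint_vel': array([ 4.19660872e-04,  1.41017712e-03, -1.62948894e-03, -4.37926804e-05,
        5.64537199e-05, -9.18587134e-04]), 'effort': array([-3.73521092e-03, -5.56927085e+01,  5.03651297e+01,  1.69958733e-02,
       -4.11317696e-04,  4.62941352e-05]), 'tcp_pos': array([ 232.9767266, -552.8023144,  403.9385819]), 'eef_rot': array([-3.07804585e+00, -6.21995900e-01, -1.35709106e-05]), 'force': array([-0.54009086, -0.15603268,  0.74063754]), 'ft_torque': array([0.0025229 , 0.05710283, 0.0193707 ]), 'gripper_force': 0.0, 'opening': 85.3912520498091}
top [ 395.  -52. 1008.] [ 0.1  -0.01 -0.99] [[406.35287956   0.         271.6657636 ]
 [  0.         406.35287956 214.19803855]
 [  0.           0.           1.        ]]
side [ 15. 607. 760.] [ 0.44 -0.62 -0.65] [[468.312296    0.        284.1498174]
 [  0.        468.312296  203.8580749]
 [  0.          0.          1.       ]]
```

View pics/top0.png

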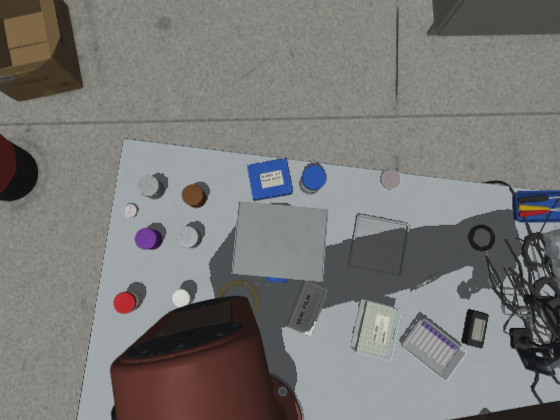

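View pics/side0.png

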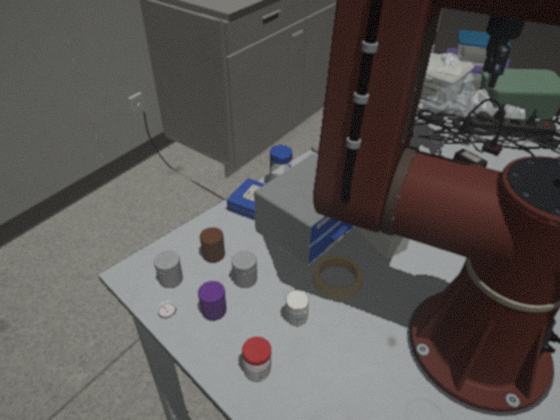

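The top view shows two bare-metal canisters at about (149,186) and (188,236). The possible mix-ups are brown (194,195), purple (148,239), white-capped bottle (181,298), red-capped bottle (124,302) and a small disc (130,210). The tray is at about (380,244) and the drawer unit at (280,241). In the side view the two metal canisters are at (168,269) and (245,268).

Run:
```python
from h import *
t=cv2.imread('pics/top0.png'); s=cv2.imread('pics/side0.png')
c1=cv2.resize(t[165:265,120:220],(400,400),interpolation=cv2.INTER_CUBIC)
c2=cv2.resize(s[225:325,140:270],(520,400)[0:2],interpolation=cv2.INTER_CUBIC)[:,:400]
cv2.imwrite('pics/crop0.png',np.hstack([c1,c2]))
for uv in[(149,186),(188,236),(194,195),(148,239)]: print(uv,ray2plane('top',uv,62).round())
for uv in[(168,259),(245,259)]: print(uv,ray2plane('side',uv,62).round())
print('tray rim',[ray2plane('top',u,18).round() for u in[(359,214),(409,219),(403,274),(350,268)]])
print('drawer',[ray2plane('top',u,118).round() for u in[(237,202),(328,209),(324,281),(233,275)]])
for z in (0,62,118): print([proj('top',p).round() for p in [(0,0,z),(500,300,z)]])
```

```text
(149, 186) [566. 223.  62.]
(188, 236) [446. 132.  62.]
(194, 195) [542. 118.  62.]
(148, 239) [441. 225.  62.]
(168, 259) [569. 225.  62.]
(245, 259) [446. 134.  62.]
tray rim [array([ 492., -278.,   18.]), array([ 477., -401.,   18.]), array([ 344., -378.,   18.]), array([ 361., -250.,   18.])]
drawer [array([515.,  13., 118.]), array([ 495., -188.,  118.]), array([ 338., -173.,  118.]), array([356.,  24., 118.])]
[array([250., 424.]), array([125., 217.])]
[array([249., 436.]), array([116., 215.])]
[array([247., 448.]), array([106., 212.])]
```

View pics/crop0.png

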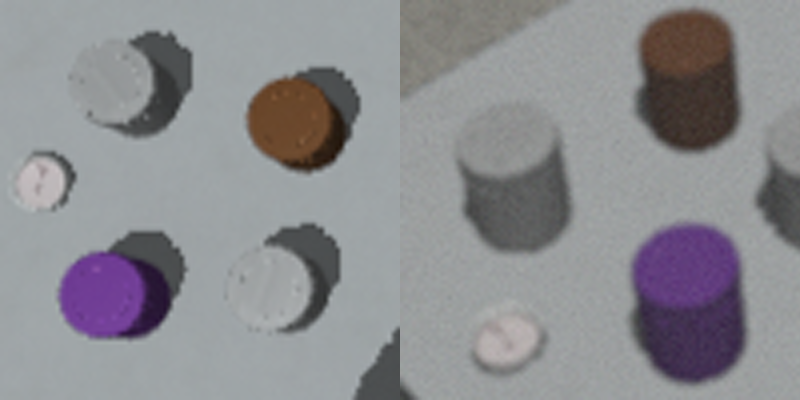

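The crop confirms the choice. The two plain metal canisters have lid centres at top-view (148,185.5), about (567,225), and (187,237), about (445,134). Side and top views agree to about 3 mm, and the look-alikes are clearly brown and purple. I'll grip diagonally so the fingers stay clear of the neighbours.

```bash
cat > go.py <<'E'
# usage: go.py x y z [heading_deg] : shift in tool axes (cm) from measured pose, turn about tool z
import sys; from h import *
o=get_obs(); M=R.from_rotvec(o['eef_rot']).as_matrix(); p=o['tcp_pos']
psi=np.degrees(np.arctan2(M[1,0],M[0,0]))
for a in sys.argv[1:]:
    q=np.array(eval(a),float); d=M.T@(q-p)/10; print(a,'shift cm',d.round(2),'rows>=',round(np.linalg.norm(d)/5,1)); p=q
print('t',round(o['time_s'],2),'tcp',o['tcp_pos'].round(1),'psi',psi.round(1),'z',M[:,2].round(3),'F',o['force'].round(2),'open',round(o['opening'],1),'grip',round(o['gripper_force'],1))
E
python3 -m jog '[[[0,0,-0.128,0,0,0,1],[0,0,-0.128,0,0,0,1],[0,0,-0.128,0,0,0,1],[0,0,0,0,0,0,1]]]' 40
python3 go.py '(480,-200,404)' '(445,134,404)' '(445,134,300)'
```

```text
time_s: 0.5
tcp_pos: [233.0, -552.9, 404.3]
eef_rot: [-2.902, -1.201, -0.0]
force: [-0.7, 0.2, 0.1]
opening: 85.3
gripper_force: 0.0
(480,-200,404) shift cm [42.41 -7.52  0.05] rows>= 8.6
(445,134,404) shift cm [ 2.112e+01 -2.611e+01  2.000e-02] rows>= 6.7
(445,134,300) shift cm [-0.00e+00  1.00e-02  1.04e+01] rows>= 2.1
t 0.5 tcp [ 233.  -552.9  404.3] psi 45.0 z [-0.     0.001 -1.   ] F [-0.71  0.15  0.08] open 85.3 grip 0.0
```

```bash
python3 -m jog '[[[0,0,0,4.24,-0.75,0,1],[0,0,0,4.24,-0.75,0,1],[0,0,0,4.24,-0.75,0,1],[0,0,0,4.24,-0.75,0,1],[0,0,0,4.24,-0.75,0,1],[0,0,0,4.24,-0.75,0,1],[0,0,0,4.24,-0.75,0,1],[0,0,0,4.24,-0.75,0,1],[0,0,0,4.24,-0.75,0,1],[0,0,0,4.24,-0.75,0,1],[0,0,0,2.35,-2.9,0,1],[0,0,0,2.35,-2.9,0,1],[0,0,0,2.35,-2.9,0,1],[0,0,0,2.35,-2.9,0,1],[0,0,0,2.35,-2.9,0,1],[0,0,0,2.35,-2.9,0,1],[0,0,0,2.35,-2.9,0,1],[0,0,0,2.35,-2.9,0,1],[0,0,0,0,0,0,1],[0,0,0,0,0,0,1]]]'
python3 go.py '(445,134,300)' '(445,134,190)'
python3 - <<'E'
from h import *
shot('wrist','w0.png')
c=get_calibration('wrist'); print(c)
E
```

```text
time_s: 2.5
tcp_pos: [450.2, 96.9, 404.5]
eef_rot: [2.904, 1.197, -0.0]
force: [0.2, -1.2, -0.0]
opening: 85.4
gripper_force: 0.0
(445,134,300) shift cm [ 2.25 -3.   10.45] rows>= 2.2
(445,134,190) shift cm [ 0. -0. 11.] rows>= 2.2
t 2.5 tcp [450.2  96.9 404.5] psi 44.8 z [-0. -0. -1.] F [ 0.21 -1.16 -0.02] open 85.4 grip 0.0
{'camera_matrix': array([[325.1922621 ,   0.        , 278.89012714],
       [  0.        , 325.1922621 , 214.6410058 ],
       [  0.        ,   0.        ,   1.        ]]), 'tool_from_camera': array([[ 2.77483493e-04, -9.61212440e-01, -2.75808936e-01,
         6.95993759e+01],
       [ 9.99999691e-01,  4.69604071e-04, -6.30530215e-04,
         2.60697470e-01],
       [ 7.35594486e-04, -2.75808676e-01,  9.61212273e-01,
         3.11347247e+01],
       [ 0.00000000e+00,  0.00000000e+00,  0.00000000e+00,
         1.00000000e+00]])}
```

View pics/w0.png

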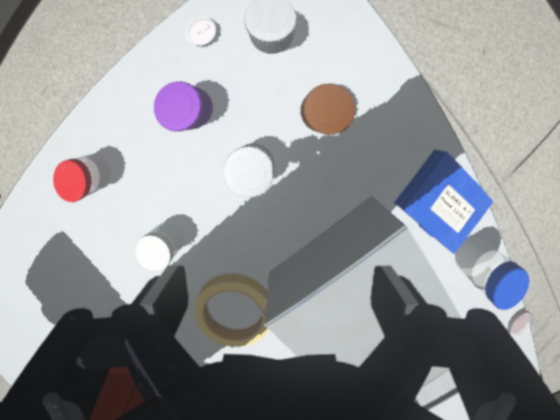

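The wrist view shows the near metal canister's lid at (249,169), the far one at (271,18), brown at (330,109), purple at (179,106), and the drawer's top edge below right. Next I'll fit the near canister's position from this view.

```bash
cat >> h.py <<'E'
def wray(uv,z,tcp,rot):
    c=get_calibration('wrist'); K=np.array(c['camera_matrix']); T=np.array(c['tool_from_camera'])
    v=(np.array(uv,float)-K[:2,2])/K[0,0]; th=np.linalg.norm(v)
    d=np.r_[v/th*np.sin(th),np.cos(th)]; M=R.from_rotvec(rot).as_matrix()
    o=np.array(tcp)+M@T[:3,3]; d=M@(T[:3,:3]@d); return o+d*(z-o[2])/d[2]
E
python3 - <<'E'
from h import *
o=get_obs(); im=cv2.imread('pics/w0.png')
hsv=cv2.cvtColor(im,cv2.COLOR_BGR2HSV)
for nm,uv in(('B',(249,169)),('A',(271,18)),('brown',(330,109)),('purple',(179,106))): print(nm,wray(uv,62,o['tcp_pos'],o['eef_rot']).round(1))
g=cv2.medianBlur(cv2.cvtColor(im,cv2.COLOR_BGR2GRAY),5)
c=cv2.HoughCircles(g[130:210,210:290],cv2.HOUGH_GRADIENT,1,50,param1=60,param2=12,minRadius=20,maxRadius=30); print(c)
for a in c[0][:2]:
  u=a[:2]+[210,130]; print(u,wray(u,62,o['tcp_pos'],o['eef_rot']).round(1), 'R', np.linalg.norm(wray(u+[a[2],0],62,o['tcp_pos'],o['eef_rot'])-wray(u,62,o['tcp_pos'],o['eef_rot'])).round(1))
E
```

```text
B [448.6 134.9  62. ]
A [569.1 224.3  62. ]
brown [544.6 121.1  62. ]
purple [446.  228.2  62. ]
[[[38.5 42.5 24.9]]]
[248.5 172.5] [445.8 132.9  62. ] R 24.1
```

```bash
python3 -m jog '[[[0,0,0,0.6,-0.72,2.6,1],[0,0,0,0.6,-0.72,2.6,1],[0,0,0,0.6,-0.72,2.6,1],[0,0,0,0.6,-0.72,2.6,1],[0,0,0,0,0,0,1],[0,0,0,0,0,0,1],[0,0,0,0,0,0,1]]]'
python3 go.py '(447,134,190)'
python3 - <<'E'
from h import *
o=get_obs();im=shot('wrist','w1.png'); 
g=cv2.medianBlur(cv2.cvtColor(im,cv2.COLOR_RGB2GRAY),5)
K=g.shape
c=cv2.HoughCircles(g,cv2.HOUGH_GRADIENT,1,50,param1=60,param2=18,minRadius=30,maxRadius=52)
for a in c[0][:8]:
  u=a[:2]; print(u,a[2],im[int(u[1]),int(u[0])],wray(u,62,o['tcp_pos'],o['eef_rot']).round(1))
E
```

```text
time_s: 3.25
tcp_pos: [447.8, 132.8, 302.3]
eef_rot: [2.904, 1.196, 0.003]
force: [0.1, 0.4, 1.1]
opening: 85.2
gripper_force: 0.0
(447,134,190) shift cm [ 1.000e-02 -1.500e-01  1.123e+01] rows>= 2.2
t 3.25 tcp [447.8 132.8 302.3] psi 44.8 z [ 0.002 -0.    -1.   ] F [0.15 0.42 1.09] open 85.2 grip 0.0
[387.5 139.5] 36.0 [80 60 49] [542.6 124.8  62. ]
[172.5 132.5] 37.4 [188 117 232] [445.7 228.9  62. ]
[301.5  23.5] 31.6 [224 227 228] [555.4 218.6  62. ]
[508.5 263.5] 50.3 [240 240 233] [563.4 -32.   62. ]
[274.5 209.5] 31.0 [224 227 228] [455.6 144.   62. ]
[ 11.5 238.5] 39.7 [229 232 234] [269.3 295.   62. ]
```

View pics/w1.png

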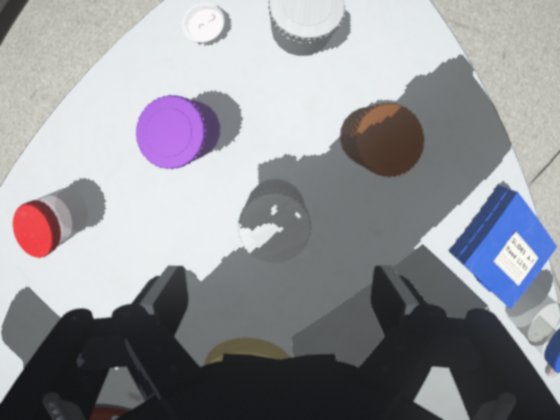

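The near canister is now in shadow under the gripper, with its lid at about (275,223), and it sits centred between the fingers.

```bash
python3 - <<'E'
from h import *
o=get_obs()
print(wray((275,223),62,o['tcp_pos'],o['eef_rot']).round(1))
E
python3 go.py '(447,134,190)'
```

```text
[449.2 137.3  62. ]
(447,134,190) shift cm [ 0.   -0.15 11.24] rows>= 2.2
t 3.3 tcp [447.8 132.9 302.4] psi 44.8 z [ 0.002 -0.    -1.   ] F [ 0.01 -0.42 -0.49] open 85.4 grip 0.0
```

```bash
python3 -m jog '[[[0,0,0,0.15,-0.15,2,1],[0,0,0,0,0,2,1],[0,0,0,0,0,2,1],[0,0,0,0,0,2,1],[0,0,0,0,0,2,1],[0,0,0,0,0,1.4,1],[0,0,0,0,0,0,1],[0,0,0,0,0,0,1],[0,0,0,0,0,0,0.3],[0,0,0,0,0,0,0.3],[0,0,0,0,0,0,0.3],[0,0,0,0,0,0,0.3],[0,0,0,0,0,0,0.3],[0,0,0,0,0,0,0.3],[0,0,0,0,0,0,0.3],[0,0,0,0,0,0,0.3]]]' 50
python3 go.py
```

```text
time_s: 4.9
tcp_pos: [447.6, 135.8, 187.9]
eef_rot: [2.903, 1.198, 0.003]
force: [-0.5, 0.3, 5.4]
opening: 49.2
gripper_force: 51.9
t 4.9 tcp [447.6 135.8 187.9] psi 44.9 z [ 0.002 -0.    -1.   ] F [-0.5   0.35  5.35] open 49.2 grip 51.9
```

Gripped at 49 mm. Next I lift it and weigh.

```bash
python3 -m jog '[[[0,0,0,0,0,-1,0.3],[0,0,0,0,0,-1,0.3],[0,0,0,0,0,-1,0.3],[0,0,0,0,0,-1,0.3],[0,0,0,0,0,0,0.3],[0,0,0,0,0,0,0.3],[0,0,0,0,0,0,0.3],[0,0,0,0,0,0,0.3],[0,0,0,0,0,0,0.3]]]'
for i in 1 2 3; do python3 -m jog '[[[0,0,0,0,0,0,0.3]]]' | grep force; done; python3 go.py
```

```text
time_s: 5.8
tcp_pos: [446.9, 135.8, 226.2]
eef_rot: [-2.904, -1.198, 0.001]
force: [1.5, -0.3, 1.3]
opening: 49.1
gripper_force: 51.9
force: [0.1, -1.1, -0.5]
gripper_force: 51.9
force: [0.1, 0.1, -1.3]
gripper_force: 51.9
force: [-0.2, 0.2, -0.7]
gripper_force: 51.9
t 6.1 tcp [447.1 135.8 226.6] psi 44.8 z [-0. -0. -1.] F [-0.19  0.21 -0.75] open 49.5 grip 51.9
```

The reading is about -0.8 N, so this is the empty one. I'll put it back, release it and go to the other.

```bash
python3 -m jog '[[[0,0,0,0,0,1,0.3],[0,0,0,0,0,1,0.3],[0,0,0,0,0,1,0.3],[0,0,0,0,0,0.5,0.3],[0,0,0,0,0,0.2,0.3],[0,0,0,0,0,0.1,0.3],[0,0,0,0,0,0,0.3],[0,0,0,0,0,0,0.3]]]'
python3 go.py '(447.6,135.8,187.9)'
python3 -m jog '[[[0,0,0,0,0,0.1,0.3],[0,0,0,0,0,0,0.3],[0,0,0,0,0,0,1],[0,0,0,0,0,0,1],[0,0,0,0,0,0,1],[0,0,0,0,0,0,1],[0,0,0,0,0,0,1],[0,0,0,0,0,-1,1],[0,0,0,0,0,-2,1],[0,0,0,0,0,-3,1],[0,0,0,0,0,-4,1],[0,0,0,0,0,-1,1],[0,0,0,0,0,0,1],[0,0,0,0,0,0,1]]]'
python3 go.py '(520,200,300)' '(568,224.5,188)'
python3 - <<'E'
from h import *
shot('wrist','w2.png')
E
```

```text
time_s: 6.9
tcp_pos: [447.3, 135.8, 189.1]
eef_rot: [2.904, 1.198, 0.001]
force: [-0.7, 0.4, -0.7]
opening: 49.2
gripper_force: 51.9
(447.6,135.8,187.9) shift cm [0.02 0.02 0.12] rows>= 0.0
t 6.9 tcp [447.3 135.8 189.1] psi 44.8 z [ 0.001 -0.    -1.   ] F [-0.73  0.44 -0.69] open 49.2 grip 51.9
time_s: 8.3
tcp_pos: [446.9, 135.8, 297.1]
eef_rot: [-2.904, -1.198, 0.001]
force: [-0.1, -0.1, 0.2]
opening: 85.4
gripper_force: 0.0
(520,200,300) shift cm [ 9.71  0.6  -0.29] rows>= 1.9
(568,224.5,188) shift cm [ 5.14  1.65 11.2 ] rows>= 2.5
t 8.3 tcp [446.9 135.8 297.1] psi 44.8 z [-0. -0. -1.] F [-0.06 -0.14  0.16] open 85.4 grip 0.0
```

View pics/w2.png

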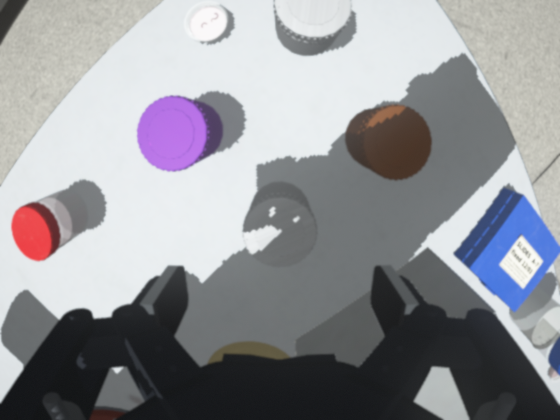

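The empty canister is upright at (280,228) and released. The small white disc at (207,21) may be near a finger at the far canister, so I'll measure it.

Run:
```python
from h import *
p,r=[446.9,135.8,297.1],get_obs()['eef_rot']
for z in(0,15,30): print(z,ray2plane('top',(130.5,210.5),z).round(),wray((207,21),z,p,r).round(),ray2plane('side',(167,310),z).round())
print('A lid',wray((313,8),62,p,r).round(1), 'B',wray((280,228),62,p,r).round(1))
```

```text
0 [516. 287.   0.] [518. 290.   0.] [521. 286.   0.]
15 [514. 282.  15.] [516. 284.  15.] [511. 293.  15.]
30 [513. 277.  30.] [515. 278.  30.] [501. 299.  30.]
A lid [565.  223.4  62. ] B [448.4 136.5  62. ]
```

```bash
python3 -m jog '[[[0,0,-0.131,0,0,0,1],[0,0,-0.131,0,0,0,1],[0,0,-0.131,0,0,0,1],[0,0,-0.131,0,0,0,1],[0,0,0,0,0,0,1],[0,0,0,2.33,1.84,0,1],[0,0,0,2.33,1.84,0,1],[0,0,0,2.33,1.84,0,1],[0,0,0,2.33,1.84,0,1],[0,0,0,2.33,1.84,0,1],[0,0,0,0,0,0,1],[0,0,0,0,0,0,1],[0,0,0,0,0,0,1]]]'
python3 - <<'E'
from h import *
shot('wrist','w3.png')
E
python3 go.py '(566.5,224,188)'
```

```text
time_s: 9.65
tcp_pos: [565.7, 223.9, 297.1]
eef_rot: [-2.496, -1.907, 0.002]
force: [0.1, -0.3, -0.3]
opening: 85.3
gripper_force: 0.0
(566.5,224,188) shift cm [ 0.04  0.08 10.95] rows>= 2.2
t 9.7 tcp [565.7 223.9 297.5] psi 74.8 z [-0.001 -0.    -1.   ] F [-0.51  0.42  0.45] open 85.0 grip 0.0
```

View pics/w3.png

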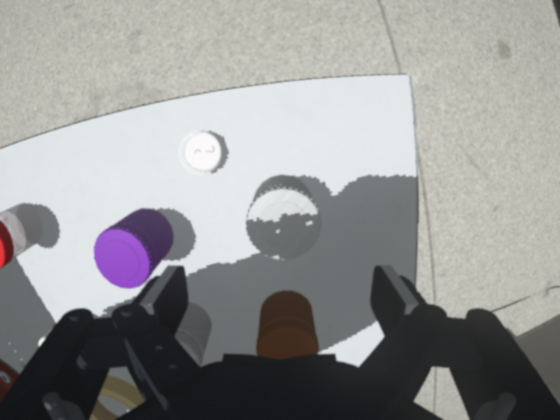

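The far canister's lid is at (284,222), against (280,228) for a centred grasp. I correct by +4 mm in x and +2.5 mm in y, with the fingers clear of the disc at (203,150), then go down, grip and lift.

```bash
python3 -m jog '[[[0,0,0,0.4,0.25,2,1],[0,0,0,0,0,2,1],[0,0,0,0,0,2,1],[0,0,0,0,0,2,1],[0,0,0,0,0,2,1],[0,0,0,0,0,0.95,1],[0,0,0,0,0,0,1],[0,0,0,0,0,0,1],[0,0,0,0,0,0,0.3],[0,0,0,0,0,0,0.3],[0,0,0,0,0,0,0.3],[0,0,0,0,0,0,0.3],[0,0,0,0,0,0,0.3],[0,0,0,0,0,0,0.3],[0,0,0,0,0,0,0.3],[0,0,0,0,0,0,0.3]]]' 80
python3 go.py
python3 -m jog '[[[0,0,0,0,0,-1,0.3],[0,0,0,0,0,-1,0.3],[0,0,0,0,0,-1,0.3],[0,0,0,0,0,-1,0.3],[0,0,0,0,0,0,0.3],[0,0,0,0,0,0,0.3],[0,0,0,0,0,0,0.3],[0,0,0,0,0,0,0.3],[0,0,0,0,0,0,0.3]]]' | grep force
for i in 1 2 3; do python3 -m jog '[[[0,0,0,0,0,0,0.3]]]' | grep ^force; done; python3 go.py
```

```text
time_s: 11.3
tcp_pos: [570.1, 227.6, 189.6]
eef_rot: [2.494, 1.909, 0.002]
force: [-2.4, 0.5, 6.5]
opening: 48.7
gripper_force: 83.2
t 11.3 tcp [570.1 227.6 189.6] psi 74.9 z [ 0.002  0.    -1.   ] F [-2.36  0.47  6.53] open 48.7 grip 83.2
force: [-0.5, -0.3, -4.6]
gripper_force: 83.6
force: [-0.4, -0.3, -4.7]
force: [0.1, 0.9, -4.4]
force: [0.0, -0.5, -4.8]
t 12.5 tcp [569.7 227.5 228.1] psi 74.9 z [-0. -0. -1.] F [ 0.04 -0.52 -4.81] open 48.7 grip 83.6
```

The reading is -4.7 N, so this is the heavy one. I raise it and carry it over the drawer, with its underside at about 190 mm against the drawer's 118 mm.

```bash
python3 -m jog '[[[0,0,0,0,0,-2,0.3],[0,0,0,0,0,-4,0.3],[0,0,0,0,0,-4,0.3],[0,0,0,0,0,-4,0.3],[0,0,0,0,0,-1.5,0.3],[0,0,0,-1,0,0,0.3],[0,0,0,-2,0,0,0.3],[0,0,0,-3,0,0,0.3],[0,0,0,-3,0,0,0.3],[0,0,0,-3,0,0,0.3],[0,0,0,-3,0,0,0.3],[0,0,0,-3,0,0,0.3],[0,0,0,-3,0,0,0.3],[0,0,0,-3,0,0,0.3],[0,0,0,-3,0,0,0.3],[0,0,0,-3,0,0,0.3],[0,0,0,-3,0,0,0.3],[0,0,0,-2,0,0,0.3],[0,0,0,-1,0,0,0.3]]]'
python3 -m jog '[[[0,0,0,-2,0,0,0.3],[0,0,0,-3,0,0,0.3],[0,0,0,-3,0,0,0.3],[0,0,0,-3,0,0,0.3],[0,0,0,-3,0,0,0.3],[0,0,0,-3,0,0,0.3],[0,0,0,-2,0,0,0.3],[0,0,0,-1,0,0,0.3],[0,0,0,0,0,0,0.3],[0,0,0,0,0,0,0.3]]]'
python3 go.py '(418.5,-327,380)' '(418.5,-327,230)'
python3 - <<'E'
from h import *
w=shot('wrist','w4.png');t=shot('top','top1.png'); 
cv2.imwrite('pics/c4.png',cv2.resize(np.hstack([w,t])[:,:,::-1],(800,300),interpolation=cv2.INTER_AREA))
E
```

```text
time_s: 14.4
tcp_pos: [474.7, -121.6, 380.3]
eef_rot: [-2.494, -1.905, 0.003]
force: [0.4, -0.0, -5.1]
opening: 48.7
gripper_force: 84.4
time_s: 15.4
tcp_pos: [423.7, -312.3, 382.5]
eef_rot: [-2.493, -1.909, -0.001]
force: [-0.0, 0.7, -4.5]
opening: 48.6
gripper_force: 84.4
(418.5,-327,380) shift cm [-1.56 -0.12  0.25] rows>= 0.3
(418.5,-327,230) shift cm [-2.0e-02  1.0e-02  1.5e+01] rows>= 3.0
t 15.4 tcp [ 423.7 -312.3  382.5] psi 74.9 z [-0.001  0.001 -1.   ] F [-0.04  0.75 -4.55] open 48.6 grip 84.4
```

View pics/c4.png

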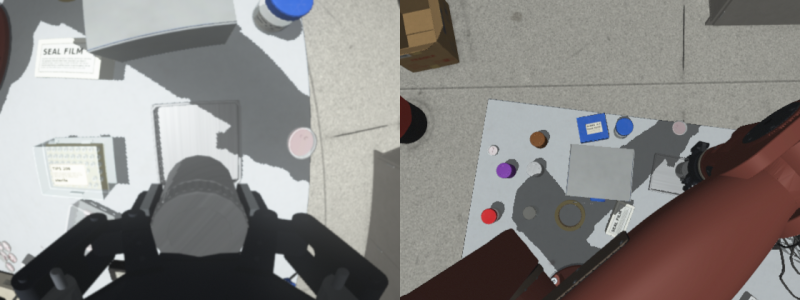

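The canister is held upright over the tray. The tray's far corners are at about (217,147) and (338,141) in full wrist pixels; I'll check the tray's centre against these.

Run:
```python
from h import *
o=get_obs()
P=[wray(u,18,o['tcp_pos'],o['eef_rot']) for u in((217,147),(338,141))]
m=(P[0]+P[1])/2; d=P[1]-P[0]; n=np.array([-d[1],d[0]])/np.linalg.norm(d[:2]); 
print(P,np.linalg.norm(d)); print('centre cand',m[:2]+65*n,m[:2]-65*n)
```

```text
[array([ 374.0477795 , -250.27472055,   18.        ]), array([ 496.2702375 , -276.72128931,   18.        ])] 125.05099055628108
centre cand [ 448.90561668 -199.96824211] [ 421.41240031 -327.02776775]
```

```bash
python3 -m jog '[[[0,0,0,-0.8,0,2,0.3],[0,0,0,-0.7,0,3,0.3],[0,0,0,0,0,3,0.3],[0,0,0,0,0,3,0.3],[0,0,0,0,0,3,0.3],[0,0,0,0,0,2,0.3],[0,0,0,0,0,1.5,0.3],[0,0,0,0,0,0.8,0.3],[0,0,0,0,0,0,0.3],[0,0,0,0,0,0,0.3],[0,0,0,0,0,0,0.3]]]'
python3 go.py '(419,-327,193)'
```

```text
time_s: 16.6
tcp_pos: [420.1, -328.1, 201.5]
eef_rot: [2.493, 1.909, -0.0]
force: [-0.4, -0.6, -5.0]
opening: 48.9
gripper_force: 84.4
(419,-327,193) shift cm [ 0.08 -0.14  0.85] rows>= 0.2
t 16.6 tcp [ 420.1 -328.1  201.5] psi 74.9 z [ 0.001 -0.002 -1.   ] F [-0.37 -0.59 -5.02] open 48.9 grip 84.4
```

```bash
python3 -m jog '[[[0,0,0,0,0,0.3,0.3],[0,0,0,0,0,0.2,0.3],[0,0,0,0,0,0.1,0.3],[0,0,0,0,0,0,0.3],[0,0,0,0,0,0,0.3]]]' | egrep 'tcp|^force'
python3 -m jog '[[[0,0,0,0,0,0.1,0.3],[0,0,0,0,0,0,0.3],[0,0,0,0,0,0,0.3]]]'| egrep 'tcp|^force'
python3 -m jog '[[[0,0,0,0,0,0.1,0.3],[0,0,0,0,0,0,0.3],[0,0,0,0,0,0,0.3]]]'| egrep 'tcp|^force'
```

```text
tcp_pos: [419.7, -327.6, 194.2]
force: [0.3, -0.3, -4.4]
tcp_pos: [419.7, -327.6, 193.2]
force: [-0.3, 0.0, -5.6]
tcp_pos: [419.7, -327.7, 192.6]
force: [-2.0, 1.8, 1.9]
```

The force has gone from -5.6 to +1.9 N, so the canister is in contact with the tray floor. Release and go straight up.

```bash
python3 -m jog '[[[0,0,0,0,0,0,0.3],[0,0,0,0,0,0,1],[0,0,0,0,0,0,1],[0,0,0,0,0,0,1],[0,0,0,0,0,0,1],[0,0,0,0,0,0,1],[0,0,0,0,0,0,1],[0,0,0,0,0,-1,1],[0,0,0,0,0,-2,1],[0,0,0,0,0,-3,1],[0,0,0,0,0,-4,1],[0,0,0,0,0,-4,1],[0,0,0,0,0,-4,1],[0,0,0,0,0,-2,1],[0,0,0,0,0,0,1],[0,0,0,0,0,0,1],[0,0,0,0,0,0,1]]]'
python3 - <<'E'
from h import *
w=shot('wrist','w5.png');t=shot('side','side1.png'); 
cv2.imwrite('pics/c5.png',cv2.resize(np.hstack([w,t])[:,:,::-1],(800,300),interpolation=cv2.INTER_AREA))
E
```

```text
time_s: 19.4
tcp_pos: [419.5, -327.4, 391.1]
eef_rot: [-2.493, -1.909, 0.0]
force: [-0.7, 0.5, 0.2]
opening: 85.5
gripper_force: 0.0
```

View pics/c5.png

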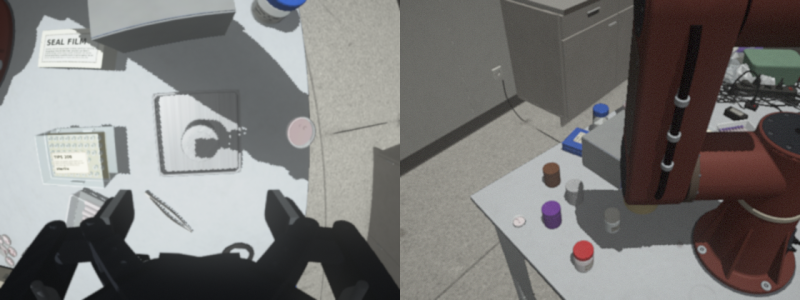

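The heavy canister stands upright in the middle of the tray (lid about (200,138) in the left half), and the empty one stands on the table at (574,192) in the right half. The gripper is clear of both.

```bash
python3 -c "from workcell import close_job; print(close_job())"
```

```text
the job is handed in; nothing more can be done
None
```

Job handed in: the heavy canister (about 4.7 N on lifting) stands upright in the middle of the tray, and the empty one (about 0.8 N) stands upright on the table where it was; I have not seen the judge's verdict.

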